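# Start the clamp screw down the deep well of the panel stand

### The arm

A 7-joint arm with a two-finger parallel gripper is mounted at the origin on the work surface. World frame = base frame: x ahead of the robot, y to its left, z up, the work surface at z = 0. Lengths are in mm, angles in degrees, forces in N, time in s.
With the tool pointing down it reaches from about 400 to 850 mm from the base axis. Payload 4.4 kg.
Tool frame: the origin (TCP) lies at the centre of the arm's flange, where the gripper is bolted on; the fingertips stand 199 mm ahead of it and the grasp point (between the pads) lies 180 mm ahead of it; z points along the fingers, y is the direction in which the jaws open and shut (so a half turn about z gives the same grasp; the last joint's range is limited). The gripper opens to 94 mm and grips with 3 to 60 N. Pads are 16 mm wide; open, the fingers measure 119 mm over their backs; the gripper's body (75 mm by 177 mm) begins 78 mm behind the grasp point.
Start: joints at [-77.452, 36.005, 2.206, 86.941, -1.547, 57.084, -1.146], TCP at [182.609, 623.835, 404.678] pointing down, gripper open.
Joint ranges: [-175.42, 175.42], [-21.48, 121.26], [-71.46, 75.88], [10.55, 141.38], [-63.04, 243.04], [13.31, 113.54], [-168.57, 168.57]. Speed limits (degrees/s): [147.25, 147.25, 180, 180, 180, 180, 180].

### API

Orientations are given as a 3x3 rotation matrix whose columns are the frame's x, y, z axes.
In Python, from rig import r, optics gives the robot as it stands.
- The arm moves only by the shell command python3 -m handwheel 'ROWS' [OPENING] [FORCE]. ROWS is JSON, a list of rows, each an object with "translation": the shift along the tool's x, y, z in cm, a list of three; "twist": the turn, a rotation vector about the tool's x, y, z in rad, a list of three. A call has 1 to 5 rows; each row shifts and turns the commanded pose from where the row before left it, along the tool's axes as they then stand; what a row does not reach is not made up. A row lasts 1/12 s, in which the tool goes at most 41.7 mm and 7.16 degrees, less where a joint would pass 70% of its speed; a pose out of reach is approached as far as the arm can. A call with a gripper value outside its range is refused whole. OPENING is the opening, from -1 (shut) to 1 (fully open), set as the call begins (- or left out, the last holds). The fingers move at their own pace and stop on an object; FORCE is the grip in N (left out, the last holds). Time passes only in rows, so rows that do not move let the fingers close. It gives the time, the measured TCP pose, the force and the opening at its end, in the units of the state.
- r.read_state(): the state, without advancing time (a new reading comes with each control period).
- optics.read_camera(name): name is "scene" or "top"; returns a dict with "color" (480x640x3 uint8, red, green, blue), "fov_y" (degrees; the focal length in pixels is half the picture's height over the tangent of half this angle, whatever the lens; pixels are square), "cx", "cy" (the principal point, pixels), "xyz" and "rotation" of the camera in the world. Camera axes: x right, y down, z forward; pixel columns grow to the right and rows downward; lengths in mm; the calibration is good to about 2 mm. A picture is of the moment at which its call begins. There is no depth.
- r.finish_job(): hands the job in, once; it reports no verdict.
Trained networks look in a picture, given as the dict that the camera call returned (one of the last four; its "shot" number tells which), for a name from the list of things; names that differ only in an ending like _2 or _b are one class to them, and where a whole thing is asked for, a point or a joint stands for the part that bears it (a point fixed in the world has none). Each returns a list of dicts, best first, with "conf" (0 to 1); they miss things now and then, are a little off and sometimes report something else, mostly with a low value. They report only what shows in the picture. A call takes as long as a camera call. They do not tell look-alikes from the thing itself.
- optics.cut_out(picture, label): "pixels" (480x640 bool, what is visible of it) and "location" ([column, row] in pixels, amid what is visible of it).
The state is a dict: "clock": time; "q": joint angles; "qd": joint speeds; "tau": joint torques, N m; "position": TCP position; "eef_rot": TCP orientation; "ft_force": force on the tool from outside, world axes, zero at the start; "wrist_torque": the same for the moment, N m; "width": finger opening in mm.
Only numpy, scipy, OpenCV 4.12 (cv2) and the standard library are available. Lean on these libraries where they do the work, as an engineer would, in place of code of your own. Each camera call takes 0.05 s, during which the arm holds its last target.

### The job

Take the red-handled clamp screw from the rack, lower it down the well of the panel stand with its handle along the red index line, and gently turn it anticlockwise until you feel it drop into the thread; then screw it clockwise fully home, collar flat on the post, and let go. Never force or cross-thread it - neither push hard nor turn on against a stop - and leave the blue screw, bottles, jar, mug and brush where they are.

Things in the scene. Friction and masses are not known exactly. Their poses are not given: they have to be found in the camera images.
- screw_handle (a point): centre of the red paddle handle of the clamp screw: 44 along its x, 14 thick along y, 44 tall, z up, grasped across its thickness. It stands on a steel collar, 52 diameter, 6 thick, whose underside is 28 below this point. At the start the screw stands in a hole of the rack, collar on the rack's top (85 above the table); lift it 80 to clear the hole. 0.17 to 0.35 kg
- screw_tip (a point): tip of the clamp screw, on its axis, 73 below the collar's underside: centre of a brass cross-lug, 28 long, 6 thick, parallel to the handle's length (x). Above the lug a 13 diameter neck, then a 28 diameter shank up to the collar
- post: the panel stand, fixed: aluminium post 66 x 66, 95 tall, with a strap and a green relief panel on timbers to its +x. Origin at the middle of the post's foot on the table, z up. A well goes down its axis, with a brass insert at the bottom that has a coarse two-start right-hand thread at an angle unknown beforehand. More than about 60 N of contact force on post and thread together spoils it
- well_mouth (a point): centre of the well's mouth in the post's top, 95 above the table; axes as the post's. Well 31 diameter, mouth chamfered 4. A red index line on the top runs along x through this point: put the screw in with its handle along this line, either way round
- lug_on_thread (a point): where the cross-lug's centre (screw_tip) is, 39 above the table, when the screw put in along the index line rests on top of the thread. From there turn it anticlockwise (seen from above) under a light push: after 0.1 to 1.0 rad it drops 12. Turning it clockwise before the drop jams it on the blunt thread ends and spoils them
- lug_dropped (a point): where the lug's centre is, 27 above the table, once it has dropped into the thread's starts. Only about 0.5 rad of anticlockwise play remains from the drop to a hard stop. From here turn clockwise: for the first 0.5 rad or so it hardly sinks, then it follows the thread down
- lug_home (a point): where the lug's centre is, 22 above the table, with the screw fully home, collar flat on the post's top: reached about 0.9 to 1.2 rad clockwise of the point where it dropped in. From about 1.6 rad the thread is tight and must not be forced on
- spare_handle (a point): centre of the handle of the other screw in the rack: the same but blue-handled, with a plain short shank; not to be used, stays in the rack
- rack: timber block 90 x 200 x 85 tall, fixed, origin at the middle of its underside; two 32 diameter holes 50 either side of the middle along its y, one for each screw
- bottle_orange: orange paint bottle, 64 diameter, 150 tall, origin under its foot; bystander
- bottle_green: green paint bottle, 54 diameter, 170 tall, origin under its foot; bystander
- jar_yellow: yellow paint jar, 60 diameter, 85 tall, origin under its foot; bystander
- mug_black: black mug, 80 diameter, 95 tall, origin under its foot; bystander
- brush: blue-handled paint brush, 200 long, lying on the table; bystander
There are look-alikes about, which are no part of the job. What is shaped like the part that bears screw_handle but pink is not meant.

How it is judged (in metres and radians):
On the way:
1. the red screw's tip is down the well, on top of the thread or in its starts (z of screw_tip in the frame of post below 0.045 m and horizontal distance between screw_tip and well_mouth below 0.006 m), for 0.2 s.
At the end, for the whole second after the job is handed in: the red screw is screwed home in the well: its tip within 1.7 mm of the home depth (22 mm above the post's foot), within 5 mm of the well's axis, upright within 0.05 rad, at rest and released (z of screw_tip in the frame of post below 0.0237 m and horizontal distance between screw_tip and well_mouth below 0.005 m and angle between the z axis of screw_handle and the z axis of post, either way round below 0.05 rad and linear speed of screw below 0.02 m/s); the robot touches nothing.
It fails at once if the post or its thread is loaded with more than 60 N (contact force between post and anything else above 60 N).
It fails at once if the blue screw, a bottle, the jar, the mug or the brush is moved by more than 30 mm (distance of any of bottle_orange, bottle_green, jar_yellow, mug_black, brush, spare_handle from where it was at the start of the episode above 0.03 m).
It also fails if it takes over 67 s, if anything falls off the work surface, if the arm or the gripper's body presses on something with over 40 N, if the wrist force passes 120 N, or if a joint passes its speed limit or range.

## Working session

There is one attempt and no reset: what is moved stays moved. The work goes in short steps, Python scripts to look and compute and a shell command to move; the robot and the scene stay as the last step left them, time stands still between calls to the robot, and variables do not carry over. Pictures are saved under pics/ and viewed, and the job is handed in when it is done.

```bash
ls; mkdir -p pics
cat > h.py <<'E'
from rig import r, optics
import numpy as np, cv2
def shot(name,fn=None):
    p=optics.read_camera(name)
    if fn: cv2.imwrite('pics/'+fn,cv2.cvtColor(p['color'],cv2.COLOR_RGB2BGR))
    return p
def K(p):
    f=240/np.tan(np.radians(p['fov_y']/2)); return f,p['cx'],p['cy']
def ray(p,uv):
    f,cx,cy=K(p); d=np.array([(uv[0]-cx)/f,(uv[1]-cy)/f,1.]); R=np.array(p['rotation']).reshape(3,3)
    return np.array(p['xyz']),R@d
def atz(p,uv,z):
    o,d=ray(p,uv); return o+d*(z-o[2])/d[2]
def proj(p,X):
    f,cx,cy=K(p); R=np.array(p['rotation']).reshape(3,3); c=R.T@(np.array(X)-np.array(p['xyz'])); return np.array([cx+f*c[0]/c[2],cy+f*c[1]/c[2]])
def tri(p1,a,p2,b):
    o1,d1=ray(p1,a);o2,d2=ray(p2,b);d1/=np.linalg.norm(d1);d2/=np.linalg.norm(d2)
    t=np.linalg.lstsq(np.c_[d1,-d2],o2-o1,rcond=None)[0]
    A=o1+t[0]*d1;B=o2+t[1]*d2;return (A+B)/2,np.linalg.norm(A-B)
E
python3 - <<'E'
from h import *
s=r.read_state(); print({k:np.round(v,3).tolist() for k,v in s.items()})
ps=[shot(n,n+'0.png') for n in('scene','top')]
for p in ps: print(p['fov_y'],p['cx'],p['cy'],p['xyz'],np.round(p['rotation'],3).tolist(), [k for k in p])
for n in ['screw_handle','spare_handle','post','rack','bottle_orange','mug_black']:
  for i,p in enumerate(ps):
    for d in optics.cut_out(p,n): 
        print(n,i,round(d['conf'],2),np.round(d['location'],1),d['pixels'].sum())
E
```

```text
pics
{'clock': 0.0, 'q': [-77.451, 36.055, 2.203, 86.993, -1.546, 57.083, -1.147], 'qd': [-0.011, 0.038, 0.002, -0.106, -0.051, -0.031, -0.018], 'tau': [-0.0, -54.974, 1.144, -18.663, -0.052, 0.024, 0.0], 'position': [182.53, 623.555, 403.814], 'eef_rot': [[-0.96, 0.281, -0.0], [0.281, 0.96, -0.002], [-0.0, -0.002, -1.0]], 'ft_force': [-0.109, -0.387, -0.306], 'wrist_torque': [-0.032, -0.035, -0.014], 'width': 94.237}
45.81145355671122 324.1706612293493 236.58455919763048 [1531.95199578 -488.41941152 1083.11844029] [[0.437, 0.61, -0.662], [0.9, -0.299, 0.318], [-0.004, -0.734, -0.679]] ['color', 'fov_y', 'cx', 'cy', 'xyz', 'rotation', 'shot']
55.557840143209866 323.470545439269 240.41412160078735 [ 443.60983143  -16.31202601 1159.79774461] [[-0.008, -0.996, 0.084], [-1.0, 0.01, 0.026], [-0.026, -0.083, -0.996]] ['color', 'fov_y', 'cx', 'cy', 'xyz', 'rotation', 'shot']
screw_handle 0 0.95 [243.2 288.9] 571
screw_handle 0 0.72 [243.  217.1] 366
screw_handle 0 0.62 [242.2 246.1] 333
screw_handle 0 0.44 [449.5 153.6] 763
screw_handle 0 0.27 [403.7 267.9] 7730
screw_handle 1 0.68 [406.1 305.3] 383
screw_handle 1 0.66 [420.5 251.4] 398
screw_handle 1 0.66 [442.2 202.7] 403
spare_handle 0 0.54 [203.3 254.9] 328
spare_handle 0 0.28 [269.8 319.4] 799
spare_handle 1 0.96 [466.  253.1] 430
post 0 0.69 [402.2 266.3] 7896
rack 0 0.69 [221.5 264. ] 3231
bottle_orange 0 0.82 [450.  154.3] 815
bottle_orange 0 0.37 [159.5 258.4] 741
bottle_orange 1 0.75 [127.3 308.5] 1031
bottle_orange 1 0.23 [265.6 175. ] 9587
mug_black 0 0.84 [134.2 306.9] 1670
mug_black 1 0.58 [535.9 233.4] 1566
mug_black 1 0.39 [125.7 310.4] 978
```

View pics/scene0.png

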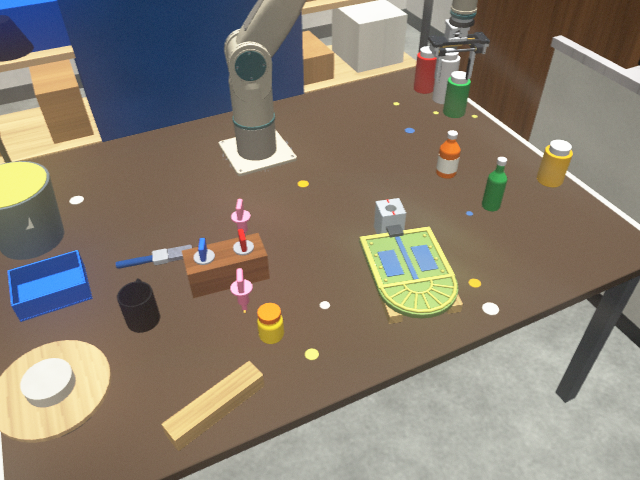

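View pics/top0.png

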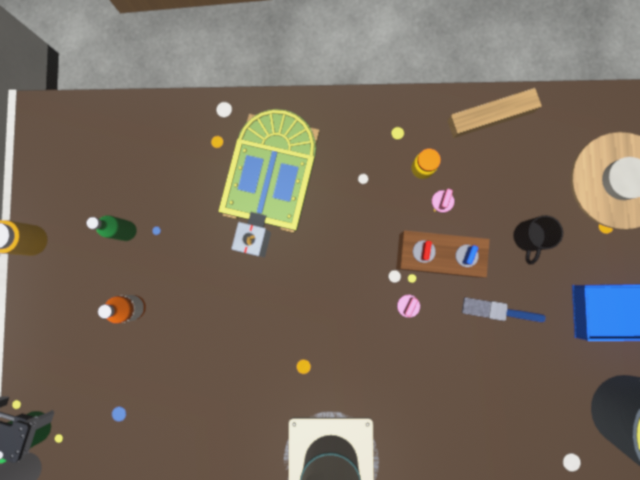

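Run:
```python
import cv2
a=cv2.imread('pics/scene0.png')[190:330,180:300]; b=cv2.imread('pics/top0.png')[180:330,380:500]
cv2.imwrite('pics/c1.png',cv2.resize(a,None,fx=4.2,fy=4.2,interpolation=cv2.INTER_CUBIC))
cv2.imwrite('pics/c2.png',cv2.resize(b,None,fx=4,fy=4,interpolation=cv2.INTER_CUBIC))
b=cv2.imread('pics/top0.png')[110:250,200:340]
cv2.imwrite('pics/c3.png',cv2.resize(b,None,fx=4,fy=4,interpolation=cv2.INTER_CUBIC))
```

```text
(no output)
```

View pics/c1.png

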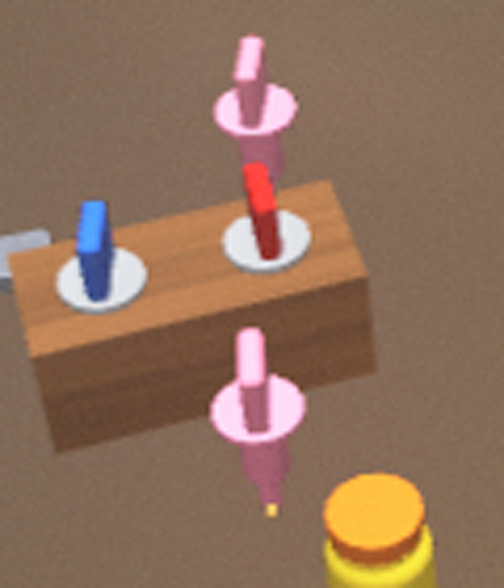

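View pics/c2.png

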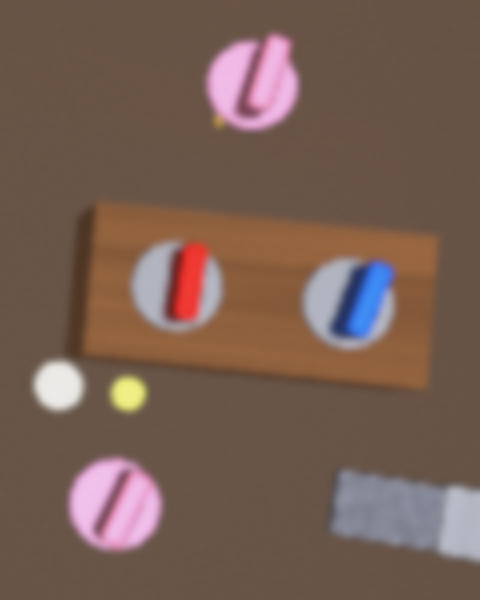

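View pics/c3.png

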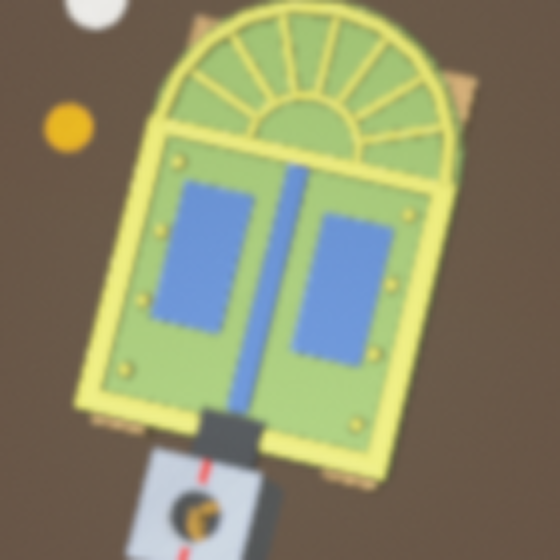

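Candidates: the red handle in the rack (scene 243,241; top 424,250), the pink look-alikes (scene 241,217 and 242,285; top 442,202 and 408,306), and the blue spare (scene 203,250; top 467,255). By the description it is the red one, and the crops confirm it is red on a steel collar in the rack hole. Next I measure it, along with the post.

```bash
cat > m.py <<'E'
from h import *
def redmask(p,box):
    c=p['color'].astype(int); m=(c[...,0]>140)&(c[...,1]<90)&(c[...,2]<90)
    M=np.zeros_like(m);a,b,d,e=box;M[b:e,a:d]=m[b:e,a:d];return M
def overlay(p,pts,box,k,fn):
    im=cv2.cvtColor(p['color'],cv2.COLOR_RGB2BGR);a,b,d,e=box
    im=cv2.resize(im[b:e,a:d],None,fx=k,fy=k,interpolation=cv2.INTER_CUBIC)
    for X,col in pts:
        u=(proj(p,X)-[a,b]+.5)*k; cv2.circle(im,tuple(int(v) for v in u),2,col,-1)
    cv2.imwrite('pics/'+fn,im)
def circ(c,rr,n=24): return [(np.array(c)+rr*np.array([np.cos(t),np.sin(t),0])) for t in np.linspace(0,2*np.pi,n,endpoint=False)]
def box3(c,yaw,sx,sy,z):
    R=np.array([[np.cos(yaw),-np.sin(yaw)],[np.sin(yaw),np.cos(yaw)]]); out=[]
    for t in np.linspace(-1,1,9):
        for q in [(t,-1),(t,1),(-1,t),(1,t)]:
            v=R@(np.array(q)*[sx/2,sy/2]); out.append(np.array([c[0]+v[0],c[1]+v[1],z]))
    return out
E
python3 - <<'E'
from m import *
t=shot('top');s=shot('scene')
# screw: red masks
mt=redmask(t,(400,225,450,275)); ms=redmask(s,(225,220,260,260))
for p,m in((t,mt),(s,ms)):
    v,u=np.nonzero(m); print(m.sum(),u.mean(),v.mean(),u.min(),u.max(),v.min(),v.max())
    r_=cv2.minAreaRect(np.c_[u,v].astype(np.float32)); print(r_)
ut=np.array(np.nonzero(mt))[::-1].mean(1);us=np.array(np.nonzero(ms))[::-1].mean(1)
print('tri',tri(t,ut,s,us), atz(t,ut,120))
# post red marks
m=redmask(t,(230,215,275,260)); v,u=np.nonzero(m); print(list(zip(u,v)))
c=t['color'].astype(int)
# collar grey in rack
g=(abs(c[...,0]-c[...,2])<35)&(c.min(2)>120)
G=np.zeros_like(g);G[235:268,408:440]=g[235:268,408:440];v,u=np.nonzero(G)
e=cv2.fitEllipse(cv2.convexHull(np.c_[u,v].astype(np.float32)));print('collar',e,atz(t,e[0],91))
G=np.zeros_like(g);G[218:260,225:275]=g[218:260,225:275];v,u=np.nonzero(G)
rr=cv2.minAreaRect(np.c_[u,v].astype(np.float32));print('post',rr,atz(t,rr[0],95)); print([np.round(atz(t,q,95),1) for q in cv2.boxPoints(rr)])
gt=np.zeros_like(g)
gs=s['color'].astype(int);
E
```

```text
118 426.7118644067797 249.38135593220338 423 431 240 259
((426.6153564453125, 249.42308044433594), (6.079599380493164, 19.807727813720703), 11.309932708740234)
124 242.00806451612902 238.8709677419355 238 246 229 251
((241.97998046875, 239.8599853515625), (22.627416610717773, 6.222539901733398), 81.8698959350586)
tri (array([ 508.37898281, -224.22589294,  117.44965946]), np.float64(0.9224876826271763)) [ 508.04820023 -224.15023381  120.        ]
[]
collar ((423.77008056640625, 251.15093994140625), (22.105144500732422, 22.75947380065918), 119.78742218017578) [ 505.76879004 -223.00158302   91.        ]
post ((248.0000457763672, 238.50003051757812), (29.34680938720703, 29.58934211730957), 14.03624439239502) [539.27672211 189.05607659  95.        ]
[array([514.2, 231.1,  95. ]), array([582.1, 214.6,  95. ]), array([564.4, 147. ,  95. ]), array([496.8, 163.7,  95. ])]
```

```bash
cat > fit.py <<'E'
from m import *
from scipy.optimize import minimize
S=8
def render(p,pts,box,sig=0.8):
    a,b,d,e=box; uv=np.array([proj(p,X) for X in pts]); q=((uv-[a,b]+.5)*S).astype(np.float32)
    h=cv2.convexHull(q).reshape(-1,2)
    im=np.zeros(((e-b)*S,(d-a)*S),np.uint8); cv2.fillPoly(im,[np.round(h*16).astype(np.int32)],255,shift=4)
    return cv2.GaussianBlur(cv2.resize(im,(d-a,e-b),interpolation=cv2.INTER_AREA).astype(float)/255,(0,0),sig)
def corners(c,yaw,sx,sy,z0,z1):
    R=np.array([[np.cos(yaw),-np.sin(yaw)],[np.sin(yaw),np.cos(yaw)]])
    return [np.r_[np.array(c)+R@np.array([i*sx/2,j*sy/2]),z] for i in(-1,1) for j in(-1,1) for z in(z0,z1)]
def redness(p,box):
    a,b,d,e=box;c=p['color'][b:e,a:d].astype(float); return np.clip((c[...,0]-np.maximum(c[...,1],c[...,2])-30)/130,0,1)
def grey(p,box):
    a,b,d,e=box;c=p['color'][b:e,a:d].astype(float); return np.clip((c[...,2]-90)/90,0,1)
def fit(views,model,x0,sc):
    def cost(x): 
        return sum(((f-render(p,model(x),bx))**2).sum() for p,f,bx in views)
    best=minimize(cost,x0,method='Nelder-Mead',options=dict(initial_simplex=[x0]+[np.array(x0)+np.eye(len(x0))[i]*sc[i] for i in range(len(x0))],xatol=.02,fatol=1e-3,maxiter=400))
    return best.x,best.fun
E
python3 - <<'E'
from fit import *
t=shot('top');s=shot('scene')
bt=(405,228,450,272);bs=(222,218,262,262)
mod=lambda x:corners(x[:2],x[2],44,14,91,135)
V=[(t,redness(t,bt),bt),(s,redness(s,bs),bs)]
for vs,n in((V,'both'),(V[:1],'top'),(V[1:],'scene')):
  print(n,[np.round(q,3) for q in fit(vs,mod,[507,-223.5,0.0],[5,5,.3])])
x=fit(V,mod,[507,-223.5,0.0],[5,5,.3])[0]
pts=[(X,(0,255,0)) for X in box3(x[:2],x[2],44,14,135)+box3(x[:2],x[2],44,14,91)]+[(X,(255,0,255)) for X in circ([x[0],x[1],91],26)]
overlay(t,pts,bt,12,'o1.png');overlay(s,pts,bs,12,'o2.png')
bt=(225,212,275,262);bs=(365,190,415,240)
for dx,yaw in((0,-.24),):
  c=[540,188.5]
  pts=[(X,(0,255,0)) for X in box3(c,yaw,66,66,95)]+[(X,(255,0,255)) for X in circ(c+[95],19.5)]+[(X,(0,0,255)) for X in box3(c,yaw,66,.1,95)]
  overlay(t,pts,bt,11,'o3.png');overlay(s,pts,bs,11,'o4.png')
a=np.hstack([cv2.resize(cv2.imread('pics/o%d.png'%i),(390,390)) for i in(1,2)]);cv2.imwrite('pics/o12.png',a)
a=np.hstack([cv2.resize(cv2.imread('pics/o%d.png'%i),(400,400)) for i in(3,4)]);cv2.imwrite('pics/o34.png',a)
E
```

```text
both [array([ 5.08304e+02, -2.24169e+02, -2.51000e-01]), np.float64(109.778)]
top [array([ 5.08300e+02, -2.25341e+02, -2.90000e-01]), np.float64(53.003)]
scene [array([ 5.04611e+02, -2.22888e+02, -2.35000e-01]), np.float64(52.143)]
```

View pics/o12.png

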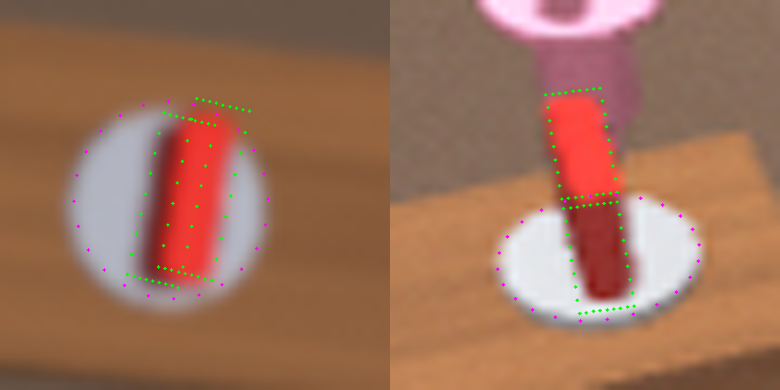

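View pics/o34.png

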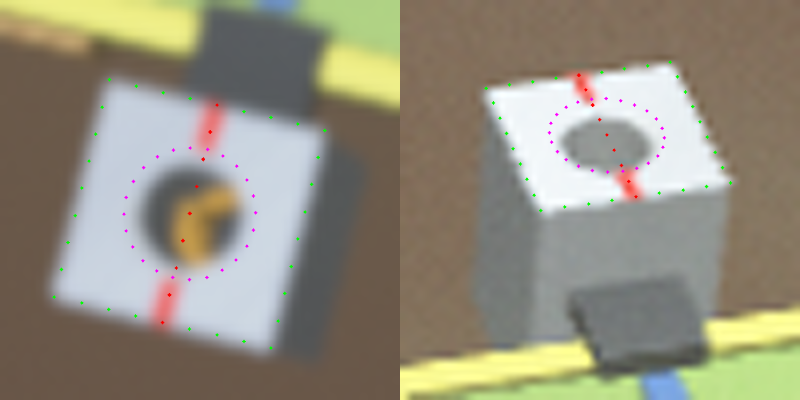

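Run:
```python
from fit import *
t=shot('top');s=shot('scene')
bt=(408,230,445,270);bs=(224,220,260,262)
def bright(p,bx):
    a,b,d,e=bx;c=p['color'][b:e,a:d].astype(float);return np.clip((c[...,0]-np.maximum(c[...,1],c[...,2])-60)/140,0,1)
top=lambda x:corners(x[:2],x[2],44,14,134.9,135)
Vt=[(t,bright(t,bt),bt)];Vs=[(s,bright(s,bs),bs)]
for vs,n in((Vt+Vs,'both'),(Vt,'top'),(Vs,'scene')):
  print(n,[np.round(q,3) for q in fit(vs,top,[507,-223.5,-0.1],[5,5,.2])])
x=fit(Vt+Vs,top,[507,-223.5,-.1],[5,5,.2])[0]
pts=[(X,(0,255,0)) for X in box3(x[:2],x[2],44,14,135)+box3(x[:2],x[2],44,14,91)]+[(X,(255,0,255)) for X in circ([x[0],x[1],91],26)]
overlay(t,pts,bt,10,'o1.png');overlay(s,pts,bs,10,'o2.png')
a=np.hstack([cv2.resize(cv2.imread('pics/o%d.png'%i),(390,400)) for i in(1,2)]);cv2.imwrite('pics/o12b.png',a)
# post
bt=(228,216,270,260);bs=(370,192,408,222)
a=[]
q=lambda x:corners(x[:2],x[2],66,66,94.9,95)
for p,bx in((t,bt),(s,bs)):
    g=p['color'][bx[1]:bx[3],bx[0]:bx[2]].astype(float); h=np.clip((g[...,2]-120)/70,0,1); 
    h=cv2.morphologyEx(h,cv2.MORPH_CLOSE,cv2.getStructuringElement(cv2.MORPH_ELLIPSE,(17,17)))
    a.append((p,h,bx)); 
for vs in(a,a[:1],a[1:]): print([np.round(v,3) for v in fit(vs,q,[540,188.5,-.24],[4,4,.1])])
```

```text
both [array([ 5.07688e+02, -2.22470e+02, -1.96000e-01]), np.float64(21.003)]
top [array([ 5.0692e+02, -2.2136e+02, -2.0300e-01]), np.float64(7.648)]
scene [array([ 5.10766e+02, -2.24801e+02, -1.80000e-01]), np.float64(4.868)]
[array([ 5.39436e+02,  1.89281e+02, -3.12000e-01]), np.float64(397.392)]
[array([ 5.38559e+02,  1.89881e+02, -3.82000e-01]), np.float64(171.079)]
[array([ 5.42874e+02,  1.89164e+02, -1.43000e-01]), np.float64(204.774)]
```

View pics/o12b.png

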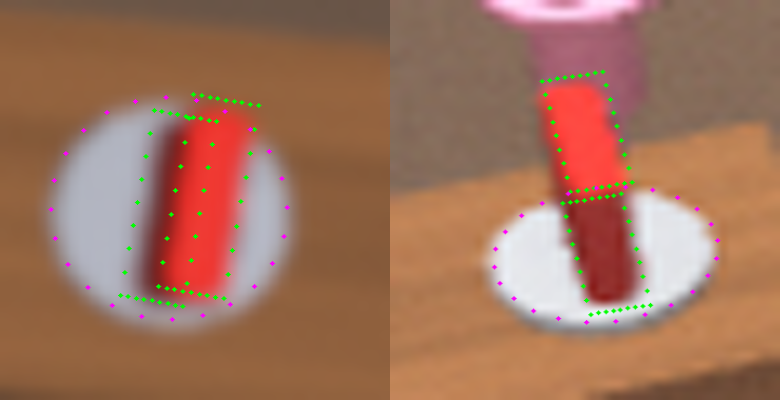

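```bash
cat > go.py <<'E'
import sys
from h import *
from scipy.spatial.transform import Rotation as Ro
# go.py x y z yawdeg(of handle x axis; jaw y perpendicular)
x,y,z,yaw=map(float,sys.argv[1:5]); s=r.read_state(); R=np.array(s['eef_rot']); 
c,sn=np.cos(np.radians(yaw)),np.sin(np.radians(yaw))
T=np.array([[-c,sn*1,0],[-sn,-c*-1,0],[0,0,-1]]).astype(float)
T=np.c_[[-c,-sn,0],[-sn,c,0],[0,0,-1]]
print('t %.2f'%s['clock'],'pos',np.round(s['position'],1),'w %.1f'%s['width'],'F',np.round(s['ft_force'],1),'M',np.round(s['wrist_torque'],2))
print('q',np.round(s['q'],0),'handle yaw now %.2f'%np.degrees(np.arctan2(-R[1,0],-R[0,0])), 'tilt',np.round(R[:2,2],4))
d=R.T@(np.array([x,y,z])-s['position']); tw=Ro.from_matrix(R.T@T).as_rotvec()
print('delta tool cm',np.round(d/10,2),'rotvec',np.round(tw,4))
E
python3 -m handwheel '[{"translation":[-3.1,-2.05,0],"twist":[0,0,0]},{"translation":[-3.1,-2.05,0],"twist":[0,0,0]},{"translation":[-3.1,-2.05,0],"twist":[0,0,0]},{"translation":[-3.1,-2.05,0],"twist":[0,0,0]},{"translation":[-3.1,-2.05,0],"twist":[0,0,0]}]' 1
python3 -m handwheel '[{"translation":[-3.1,-2.05,0],"twist":[0,0,0]},{"translation":[-3.1,-2.05,0],"twist":[0,0,0]},{"translation":[-3.1,-2.05,0],"twist":[0,0,0]},{"translation":[-3.1,-2.05,0],"twist":[0,0,0]},{"translation":[-3.1,-2.05,0],"twist":[0,0,0]}]'
python3 go.py 507 -223 400 -10.3
```

```text
clock: 1.42
position: [303.4, 480.5, 404.8]
eef_rot: [[-0.96, 0.281, 0.0], [0.281, 0.96, 0.0], [-0.0, 0.0, -1.0]]
ft_force: [0.2, -0.1, -0.4]
width: 93.8
clock: 1.83
position: [423.5, 338.5, 404.9]
eef_rot: [[-0.96, 0.281, 0.0], [0.281, 0.96, 0.0], [-0.0, 0.0, -1.0]]
ft_force: [1.3, 0.7, -0.4]
width: 93.8
t 1.83 pos [423.5 338.5 404.9] w 93.8 F [ 1.3  0.7 -0.4] M [-0.02  0.    0.01]
q [-43.  27.   3. 104.  -2.  49.  34.] handle yaw now -16.31 tilt [0.0004 0.0004]
delta tool cm [-23.79 -51.54   0.47] rotvec [ 0.0005  0.0003 -0.1049]
```

```bash
python3 -m handwheel '[{"translation":[-1.6,-3.4,0],"twist":[0,0,0]},{"translation":[-1.6,-3.4,0],"twist":[0,0,0]},{"translation":[-1.6,-3.4,0],"twist":[0,0,0]},{"translation":[-1.6,-3.4,0],"twist":[0,0,0]},{"translation":[-1.6,-3.4,0],"twist":[0,0,0]}]' >/dev/null
python3 -m handwheel '[{"translation":[-1.6,-3.4,0],"twist":[0,0,0]},{"translation":[-1.6,-3.4,0],"twist":[0,0,0]},{"translation":[-1.6,-3.4,0],"twist":[0,0,0]},{"translation":[-1.6,-3.4,0],"twist":[0,0,0]},{"translation":[-1.6,-3.4,0],"twist":[0,0,0]}]'
python3 -m handwheel '[{"translation":[-1.6,-3.4,0],"twist":[0,0,0]},{"translation":[-1.6,-3.4,0],"twist":[0,0,0]},{"translation":[-1.6,-3.4,0],"twist":[0,0,0]},{"translation":[0,0,0],"twist":[0,0,-0.105]},{"translation":[0,0,0],"twist":[0,0,0]}]'
python3 go.py 507 -223 400 -10.3
```

```text
clock: 2.67
position: [480.5, -33.1, 405.0]
eef_rot: [[-0.96, 0.281, 0.001], [0.281, 0.96, 0.0], [-0.001, 0.0, -1.0]]
ft_force: [1.3, -0.2, 0.1]
width: 93.8
clock: 3.08
position: [497.8, -145.2, 404.7]
eef_rot: [[-0.983, 0.181, 0.0], [0.181, 0.983, -0.001], [-0.0, -0.001, -1.0]]
ft_force: [0.2, 1.1, -0.0]
width: 94.0
t 3.08 pos [ 497.8 -145.2  404.7] w 94.0 F [ 0.2  1.1 -0. ] M [ 0.05 -0.02  0.04]
q [ 10.  25.   4. 108.  -2.  47.  95.] handle yaw now -10.43 tilt [ 0.0003 -0.0007]
delta tool cm [-2.31 -7.48  0.47] rotvec [-0.0007  0.0004 -0.0023]
```

```bash
python3 -m handwheel '[{"translation":[-1.15,-3.74,0],"twist":[0,0,0]},{"translation":[-1.15,-3.74,0],"twist":[0,0,0]},{"translation":[0,0,3],"twist":[0,0,0]},{"translation":[0,0,0],"twist":[0,0,0]},{"translation":[0,0,0],"twist":[0,0,0]}]' 
python3 go.py 507 -223 296 -10.3
python3 - <<'E'
from h import *
shot('scene','s1.png');p=shot('top','t1.png')
a=cv2.imread('pics/s1.png')[170:290,170:310];b=cv2.imread('pics/t1.png')[190:310,370:510]
cv2.imwrite('pics/st1.png',np.vstack([cv2.resize(x,None,fx=2.5,fy=2.5) for x in(a,b)]))
E
```

```text
clock: 3.5
position: [507.0, -218.8, 373.8]
eef_rot: [[-0.984, 0.179, -0.003], [0.179, 0.984, 0.002], [0.003, 0.002, -1.0]]
ft_force: [-0.1, -0.3, 0.3]
width: 94.0
t 3.50 pos [ 507.  -218.8  373.8] w 94.0 F [-0.1 -0.3  0.3] M [ 0.03 -0.01  0.01]
q [ 18.  30.   4. 105.  -3.  45. 103.] handle yaw now -10.32 tilt [-0.003   0.0025]
delta tool cm [-0.11 -0.42  7.77] rotvec [ 0.0019 -0.0034 -0.0004]
```

View pics/st1.png

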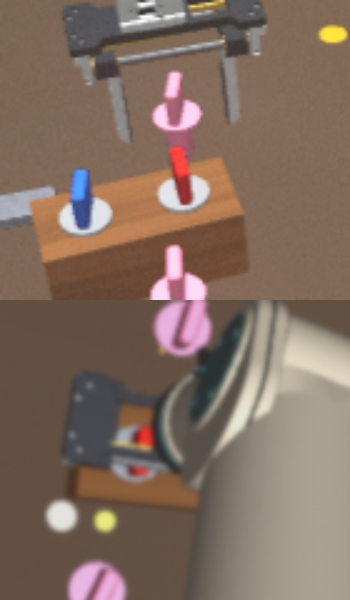

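The view shows the open jaws straddling the red handle (scene about 242,240), with the blue one well outside. I'll descend.

```bash
python3 -m handwheel '[{"translation":[0,0,2.5],"twist":[0,0,0]},{"translation":[0,0,2.5],"twist":[0,0,0]},{"translation":[0,0,0],"twist":[0,0,0]},{"translation":[0,0,0],"twist":[0,0,0]}]' 
python3 go.py 507 -223 296 -10.3
```

```text
clock: 3.93
position: [507.4, -219.1, 325.1]
eef_rot: [[-0.984, 0.177, -0.001], [0.177, 0.984, 0.001], [0.001, 0.001, -1.0]]
ft_force: [0.8, 0.5, 0.6]
width: 94.1
t 3.93 pos [ 507.4 -219.1  325.1] w 94.1 F [0.8 0.5 0.6] M [ 0.05 -0.02  0.03]
q [ 18.  34.   4. 107.  -4.  39. 104.] handle yaw now -10.22 tilt [-0.0009  0.0009]
delta tool cm [-0.03 -0.39  2.91] rotvec [ 0.0007 -0.001   0.0015]
```

```bash
python3 -m handwheel '[{"translation":[0,-0.4,1.4],"twist":[0,0,0]},{"translation":[0,0,1.5],"twist":[0,0,0]},{"translation":[0,0,0],"twist":[0,0,0]},{"translation":[0,0,0],"twist":[0,0,0]}]' 
python3 -m handwheel '[{"translation":[0,0,0],"twist":[0,0,0]},{"translation":[0,0,0],"twist":[0,0,0]},{"translation":[0,0,0],"twist":[0,0,0]},{"translation":[0,0,0],"twist":[0,0,0]},{"translation":[0,0,0],"twist":[0,0,0]}]' -1 20
python3 -m handwheel '[{"translation":[0,0,0],"twist":[0,0,0]},{"translation":[0,0,0],"twist":[0,0,0]},{"translation":[0,0,0],"twist":[0,0,0]},{"translation":[0,0,0],"twist":[0,0,0]},{"translation":[0,0,0],"twist":[0,0,0]}]' 
python3 go.py 507 -223 296 -10.3
```

```text
clock: 4.27
position: [507.0, -224.0, 297.0]
eef_rot: [[-0.984, 0.178, 0.001], [0.178, 0.984, -0.0], [-0.001, 0.0, -1.0]]
ft_force: [-0.3, -0.2, 0.3]
width: 93.9
clock: 4.68
position: [506.6, -224.3, 296.1]
eef_rot: [[-0.984, 0.179, 0.001], [0.179, 0.984, -0.0], [-0.001, -0.0, -1.0]]
ft_force: [0.5, -0.8, 0.4]
width: 64.3
clock: 5.1
position: [506.5, -224.3, 295.6]
eef_rot: [[-0.984, 0.179, -0.0], [0.179, 0.984, 0.0], [0.0, 0.0, -1.0]]
ft_force: [0.3, 0.4, -0.5]
width: 30.7
t 5.10 pos [ 506.5 -224.3  295.6] w 30.7 F [ 0.3  0.4 -0.5] M [ 0.02  0.02 -0.02]
q [ 19.  37.   4. 108.  -4.  35. 104.] handle yaw now -10.31 tilt [-0.0002  0.0001]
delta tool cm [-0.03  0.14 -0.04] rotvec [ 0.0001 -0.0002 -0.0001]
```

```bash
python3 -m handwheel '[{"translation":[0,0,0],"twist":[0,0,0]},{"translation":[0,0,0],"twist":[0,0,0]},{"translation":[0,0,0],"twist":[0,0,0]},{"translation":[0,0,0],"twist":[0,0,0]},{"translation":[0,0,0],"twist":[0,0,0]}]' -1 30
python3 -m handwheel '[{"translation":[0,0,-1.0],"twist":[0,0,0]},{"translation":[0,0,-1.0],"twist":[0,0,0]},{"translation":[0,0,0],"twist":[0,0,0]},{"translation":[0,0,0],"twist":[0,0,0]}]' 
python3 go.py 507 -223 296 -10.3
python3 - <<'E'
from h import *
shot('scene','s2.png')
a=cv2.imread('pics/s2.png')[150:290,170:310]
cv2.imwrite('pics/s2c.png',cv2.resize(a,None,fx=4,fy=4))
E
```

```text
clock: 5.52
position: [506.6, -224.0, 295.7]
eef_rot: [[-0.984, 0.179, 0.0], [0.179, 0.984, 0.0], [0.0, 0.0, -1.0]]
ft_force: [1.2, 2.2, 0.8]
width: 14.1
clock: 5.85
position: [506.6, -224.5, 316.6]
eef_rot: [[-0.984, 0.179, 0.001], [0.179, 0.984, -0.001], [-0.002, -0.001, -1.0]]
ft_force: [0.0, -0.7, -3.1]
width: 13.8
t 5.85 pos [ 506.6 -224.5  316.6] w 13.8 F [ 0.  -0.7 -3.1] M [-0.04 -0.06  0.03]
q [ 18.  35.   4. 108.  -4.  38. 104.] handle yaw now -10.31 tilt [ 0.0014 -0.0008]
delta tool cm [-0.01  0.16  2.05] rotvec [-0.0005  0.0015 -0.0002]
```

View pics/s2c.png

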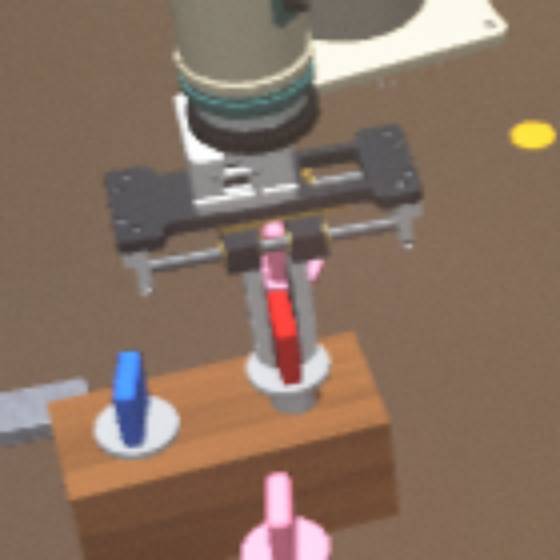

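The screw is gripped (width 13.8, about 3 N) and its collar is clear of the rack, upright, at scene (242,242). I'll lift it on.

```bash
python3 -m handwheel '[{"translation":[0,0,-2],"twist":[0,0,0]},{"translation":[0,0,-2],"twist":[0,0,0]},{"translation":[0,0,-2],"twist":[0,0,0]},{"translation":[0,0,-2],"twist":[0,0,0]},{"translation":[0,0,-2],"twist":[0,0,0]}]' 
python3 -m handwheel '[{"translation":[0,0,-0.5],"twist":[0,0,0]},{"translation":[0,0,0],"twist":[0,0,0]},{"translation":[0,0,0],"twist":[0,0,0]}]' 
python3 go.py 540 188.5 420 -13.75
python3 - <<'E'
from h import *
shot('scene','s3.png')
a=cv2.imread('pics/s3.png')[120:270,170:320]
cv2.imwrite('pics/s3c.png',cv2.resize(a,None,fx=4,fy=4))
E
```

```text
clock: 6.32
position: [506.1, -224.3, 416.2]
eef_rot: [[-0.984, 0.179, -0.001], [0.179, 0.984, 0.0], [0.001, 0.0, -1.0]]
ft_force: [0.8, 1.2, -3.4]
width: 14.1
clock: 6.57
position: [506.1, -224.2, 419.8]
eef_rot: [[-0.984, 0.179, -0.001], [0.179, 0.984, 0.0], [0.001, 0.0, -1.0]]
ft_force: [0.1, 0.5, -3.6]
width: 13.6
t 6.57 pos [ 506.1 -224.2  419.8] w 13.6 F [ 0.1  0.5 -3.6] M [0.06 0.02 0.01]
q [ 18.  27.   5. 102.  -3.  52. 103.] handle yaw now -10.30 tilt [-0.0012  0.0005]
delta tool cm [ 4.040e+00  4.121e+01 -1.000e-02] rotvec [ 0.0002 -0.0013  0.0602]
```

View pics/s3c.png

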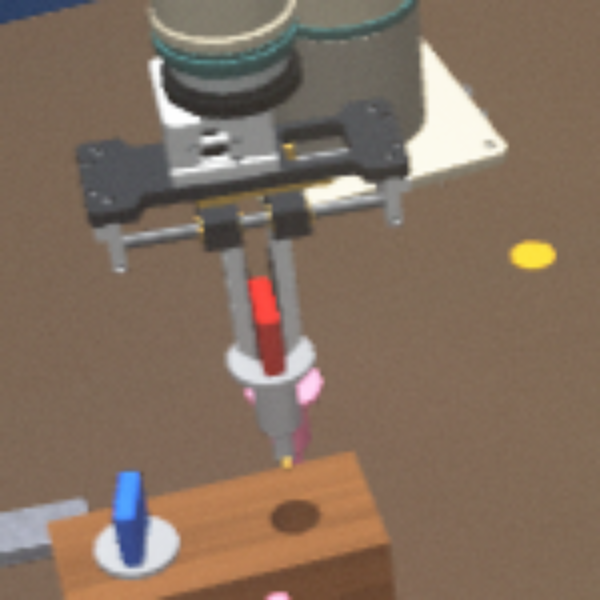

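```bash
python3 -m handwheel '[{"translation":[0.3,3,0],"twist":[0,0,0]},{"translation":[0.3,3,0],"twist":[0,0,0]},{"translation":[0.3,3,0],"twist":[0,0,0]},{"translation":[0.3,3,0],"twist":[0,0,0]},{"translation":[0.3,3,0],"twist":[0,0,0]}]' >/dev/null
python3 -m handwheel '[{"translation":[0.3,3,0],"twist":[0,0,0]},{"translation":[0.3,3,0],"twist":[0,0,0]},{"translation":[0.3,3,0],"twist":[0,0,0]},{"translation":[0.3,3,0],"twist":[0,0,0]},{"translation":[0.3,3,0],"twist":[0,0,0]}]' 
python3 -m handwheel '[{"translation":[0.3,3,0],"twist":[0,0,0]},{"translation":[0.3,3,0],"twist":[0,0,0]},{"translation":[0.3,3,0],"twist":[0,0,0]},{"translation":[0.1,2.2,0],"twist":[0,0,0]},{"translation":[0,0,0],"twist":[0,0,0.06]}]' 
python3 -m handwheel '[{"translation":[0,0,0],"twist":[0,0,0]},{"translation":[0,0,0],"twist":[0,0,0]},{"translation":[0,0,0],"twist":[0,0,0]}]' 
python3 go.py 540 188.5 420 -13.75
python3 - <<'E'
from h import *
shot('scene','s4.png');shot('top','t4.png')
a=cv2.imread('pics/s4.png')[70:240,310:480];b=cv2.imread('pics/t4.png')[150:320,170:340]
cv2.imwrite('pics/s4c.png',np.hstack([cv2.resize(a,(400,400)),cv2.resize(b,(400,400))]))
E
```

```text
clock: 7.45
position: [530.1, 77.6, 419.0]
eef_rot: [[-0.984, 0.179, -0.003], [0.179, 0.984, -0.001], [0.003, -0.001, -1.0]]
ft_force: [0.9, 0.7, -3.1]
width: 14.1
clock: 7.87
position: [540.0, 194.5, 418.7]
eef_rot: [[-0.973, 0.23, -0.003], [0.23, 0.973, 0.004], [0.003, 0.003, -1.0]]
ft_force: [-0.7, 0.2, -2.9]
width: 13.9
clock: 8.12
position: [540.7, 187.0, 419.7]
eef_rot: [[-0.971, 0.238, -0.002], [0.238, 0.971, -0.002], [0.001, -0.002, -1.0]]
ft_force: [1.3, -0.2, -2.7]
width: 13.8
t 8.12 pos [540.7 187.  419.7] w 13.8 F [ 1.3 -0.2 -2.7] M [-0.03  0.01  0.02]
q [-24.  29.   3.  99.  -2.  53.  56.] handle yaw now -13.77 tilt [-0.0018 -0.0016]
delta tool cm [ 0.1   0.13 -0.03] rotvec [-0.002  -0.0014 -0.0003]
```

View pics/s4c.png

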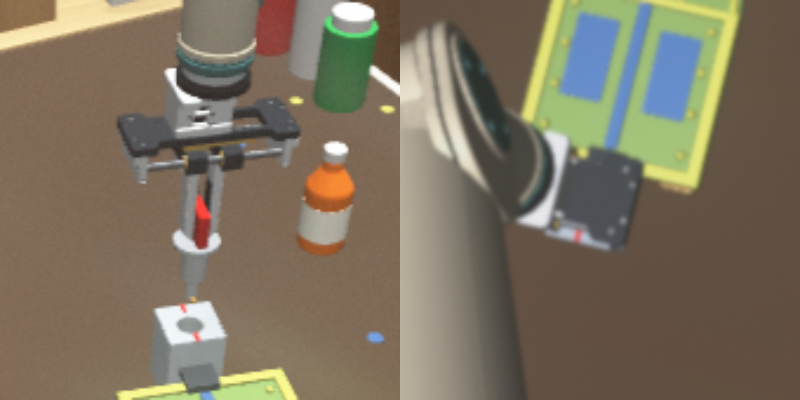

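Run:
```python
from m import *
s=shot('scene'); st=r.read_state(); P=np.array(st['position']); yaw=-.2403
dz=P[2]-295.7
bs=(370,155,415,225)
c=[P[0],P[1]]
G=(0,255,0);M=(255,0,255)
pts=[(X,M) for X in circ(c+[91+dz],26,40)]+[(X,G) for X in box3(c,yaw,44,14,135+dz)+box3(c,yaw,44,14,91+dz)]+[(X,(255,255,0)) for X in box3(c,yaw,28,.1,12+dz)]
c=[540,188.5]
pts+=[(X,G) for X in box3(c,yaw,66,66,95)]+[(X,M) for X in circ(c+[91],15.5,40)]
overlay(s,pts,bs,8.5,'o5.png')
im=cv2.imread('pics/o5.png'); raw=cv2.resize(cv2.cvtColor(s['color'],cv2.COLOR_RGB2BGR)[bs[1]:bs[3],bs[0]:bs[2]],(im.shape[1],im.shape[0]),interpolation=cv2.INTER_CUBIC)
cv2.imwrite('pics/o5.png',np.hstack([raw,im]))
```

```text
(no output)
```

View pics/o5.png

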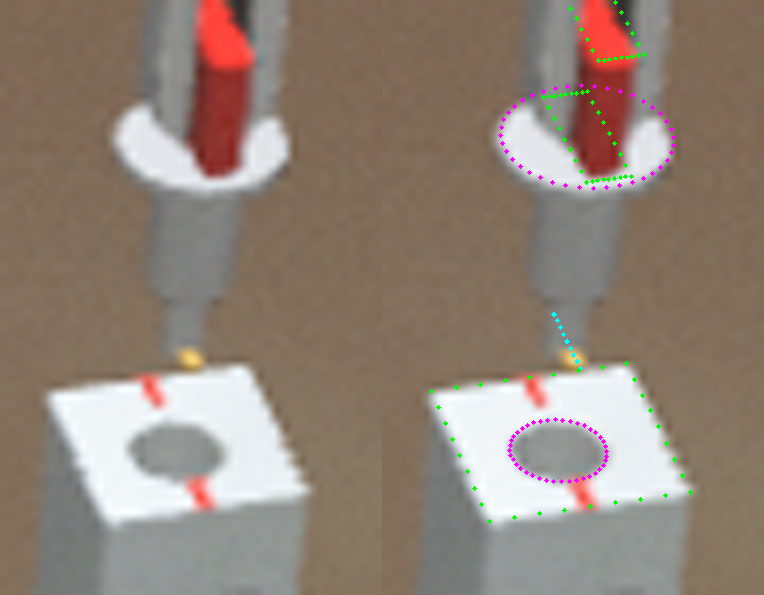

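The overlay shows the collar (scene ~395,170) and lug (~393,197) where the TCP predicts them. The post and well overlay (~391,208) sits on the picture at (540,188.5). I'll centre and lower.

```bash
python3 -m handwheel '[{"translation":[0.1,0.13,0],"twist":[0,0,0]},{"translation":[0,0,1.2],"twist":[0,0,0]},{"translation":[0,0,1.2],"twist":[0,0,0]},{"translation":[0,0,0],"twist":[0,0,0]},{"translation":[0,0,0],"twist":[0,0,0]}]' 
python3 -m handwheel '[{"translation":[0,0,0],"twist":[0,0,0]},{"translation":[0,0,0],"twist":[0,0,0]}]' 
python3 go.py 540 188.5 385 -13.75
```

```text
clock: 8.68
position: [540.0, 189.5, 396.4]
eef_rot: [[-0.971, 0.238, -0.001], [0.238, 0.971, -0.0], [0.001, -0.001, -1.0]]
ft_force: [-0.4, -0.1, -2.8]
width: 13.7
clock: 8.85
position: [540.5, 189.7, 397.5]
eef_rot: [[-0.971, 0.238, 0.001], [0.238, 0.971, 0.001], [-0.001, 0.001, -1.0]]
ft_force: [-0.8, 0.1, -2.8]
width: 14.0
t 8.85 pos [540.5 189.7 397.5] w 14.0 F [-0.8  0.1 -2.8] M [ 0.01 -0.01 -0.01]
q [-24.  30.   3. 100.  -2.  50.  56.] handle yaw now -13.75 tilt [0.0013 0.0005]
delta tool cm [ 0.02 -0.13  1.25] rotvec [0.0008 0.0012 0.    ]
```

```bash
python3 -m handwheel '[{"translation":[0,-0.08,0.8],"twist":[0,0,0]},{"translation":[0,0,0],"twist":[0,0,0]},{"translation":[0,0,0],"twist":[0,0,0]},{"translation":[0,0,0],"twist":[0,0,0]}]' 
python3 go.py 540 188.5 385 -13.75
python3 - <<'E'
from m import *
s=shot('scene'); st=r.read_state(); P=np.array(st['position']); print(P)
yaw=-.2403
dz=P[2]-295.7
bs=(370,155,415,225)
c=[540,188.5]
G=(0,255,0);M=(255,0,255)
pts=[(X,M) for X in circ(c+[91+dz],26,40)]+[(X,(255,255,0)) for X in box3(c,yaw,28,.1,12+dz)]
pts+=[(X,G) for X in box3(c,yaw,66,66,95)]+[(X,M) for X in circ(c+[91],15.5,40)]
overlay(s,pts,bs,8.5,'o6.png')
im=cv2.imread('pics/o6.png'); raw=cv2.resize(cv2.cvtColor(s['color'],cv2.COLOR_RGB2BGR)[bs[1]:bs[3],bs[0]:bs[2]],(im.shape[1],im.shape[0]),interpolation=cv2.INTER_CUBIC)
cv2.imwrite('pics/o6.png',np.hstack([raw,im]))
E
```

```text
clock: 9.18
position: [539.9, 188.9, 388.6]
eef_rot: [[-0.971, 0.238, -0.0], [0.238, 0.971, -0.0], [0.0, -0.0, -1.0]]
ft_force: [0.2, -1.1, -3.4]
width: 13.8
t 9.18 pos [539.9 188.9 388.6] w 13.8 F [ 0.2 -1.1 -3.4] M [-0.06  0.05 -0.01]
q [-24.  31.   3. 101.  -2.  49.  56.] handle yaw now -13.74 tilt [-0.0002 -0.    ]
delta tool cm [-0.02 -0.04  0.36] rotvec [-0.0001 -0.0002  0.0001]
[539.98680446 188.95813545 388.69906443]
```

View pics/o6.png

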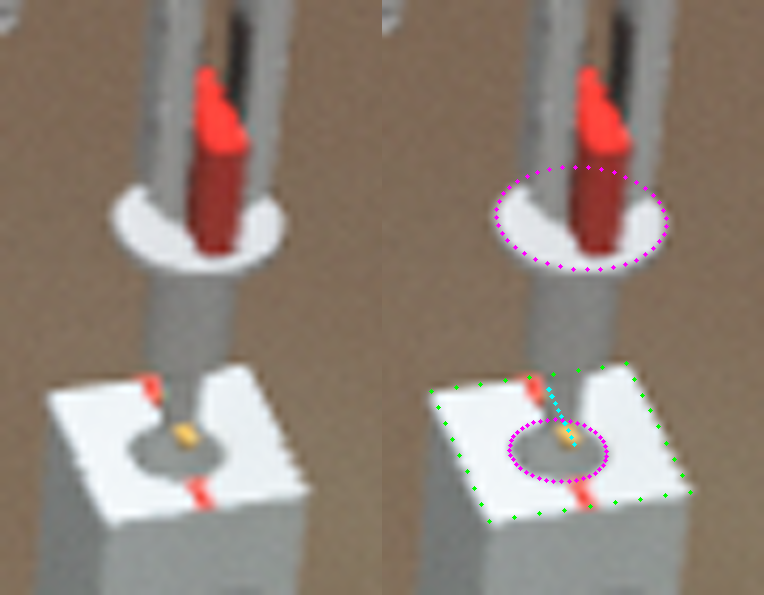

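The overlay matches the collar (~396,182), the lug (~392,206) and the well. I'll keep descending in small steps.

```bash
python3 -m handwheel '[{"translation":[0,-0.04,0.4],"twist":[0,0,0]},{"translation":[0,0,0.4],"twist":[0,0,0]},{"translation":[0,0,0.4],"twist":[0,0,0]},{"translation":[0,0,0],"twist":[0,0,0]},{"translation":[0,0,0],"twist":[0,0,0]}]' 
python3 -m handwheel '[{"translation":[0,0,0.4],"twist":[0,0,0]},{"translation":[0,0,0.4],"twist":[0,0,0]},{"translation":[0,0,0.4],"twist":[0,0,0]},{"translation":[0,0,0],"twist":[0,0,0]},{"translation":[0,0,0],"twist":[0,0,0]}]' 
python3 go.py 540 188.5 324 -13.75
```

```text
clock: 9.65
position: [539.7, 188.5, 376.2]
eef_rot: [[-0.971, 0.238, -0.001], [0.238, 0.971, -0.0], [0.001, -0.001, -1.0]]
ft_force: [0.2, -0.6, -3.5]
width: 13.8
clock: 10.07
position: [539.7, 188.5, 364.2]
eef_rot: [[-0.971, 0.238, -0.001], [0.238, 0.971, -0.0], [0.001, -0.001, -1.0]]
ft_force: [-0.2, -0.1, -2.0]
width: 14.0
t 10.07 pos [539.7 188.5 364.2] w 14.0 F [-0.2 -0.1 -2. ] M [ 0.03 -0.03 -0.04]
q [-24.  32.   3. 102.  -2.  45.  56.] handle yaw now -13.74 tilt [-0.0009 -0.0003]
delta tool cm [-0.03  0.01  4.02] rotvec [-0.0005 -0.0008  0.0002]
```

```bash
python3 -m handwheel '[{"translation":[0,0,0.4],"twist":[0,0,0]},{"translation":[0,0,0.4],"twist":[0,0,0]},{"translation":[0,0,0.2],"twist":[0,0,0]},{"translation":[0,0,0],"twist":[0,0,0]},{"translation":[0,0,0],"twist":[0,0,0]}]' 
python3 -m handwheel '[{"translation":[0,0,0.3],"twist":[0,0,0]},{"translation":[0,0,0.3],"twist":[0,0,0]},{"translation":[0,0,0.2],"twist":[0,0,0]},{"translation":[0,0,0],"twist":[0,0,0]},{"translation":[0,0,0],"twist":[0,0,0]}]' 
python3 -m handwheel '[{"translation":[0,0,0.3],"twist":[0,0,0]},{"translation":[0,0,0.3],"twist":[0,0,0]},{"translation":[0,0,0.2],"twist":[0,0,0]},{"translation":[0,0,0],"twist":[0,0,0]},{"translation":[0,0,0],"twist":[0,0,0]}]' 
python3 go.py 540 188.5 323 -13.75
```

```text
clock: 10.48
position: [539.8, 188.5, 354.5]
eef_rot: [[-0.971, 0.238, -0.0], [0.238, 0.971, -0.0], [0.0, -0.0, -1.0]]
ft_force: [-0.7, -0.6, -3.2]
width: 14.1
clock: 10.9
position: [539.8, 188.5, 346.5]
eef_rot: [[-0.971, 0.238, -0.0], [0.238, 0.971, -0.0], [0.0, -0.0, -1.0]]
ft_force: [0.1, -0.1, -3.2]
width: 13.7
clock: 11.32
position: [539.8, 188.5, 338.4]
eef_rot: [[-0.971, 0.237, -0.0], [0.237, 0.971, -0.0], [0.0, -0.0, -1.0]]
ft_force: [-0.2, 0.2, -4.0]
width: 13.8
t 11.32 pos [539.8 188.5 338.4] w 13.8 F [-0.2  0.2 -4. ] M [-0.03  0.05 -0.07]
q [-24.  34.   3. 104.  -2.  42.  56.] handle yaw now -13.74 tilt [-0.0005 -0.0001]
delta tool cm [-0.02  0.    1.54] rotvec [-0.0003 -0.0004  0.0002]
```

Free so far. Expected contact is at TCP z≈322.7.

```bash
python3 -m handwheel '[{"translation":[0,0,0.2],"twist":[0,0,0]},{"translation":[0,0,0.2],"twist":[0,0,0]},{"translation":[0,0,0.2],"twist":[0,0,0]},{"translation":[0,0,0.2],"twist":[0,0,0]},{"translation":[0,0,0],"twist":[0,0,0]}]' 
python3 -m handwheel '[{"translation":[0,0,0.1],"twist":[0,0,0]},{"translation":[0,0,0.1],"twist":[0,0,0]},{"translation":[0,0,0.1],"twist":[0,0,0]},{"translation":[0,0,0.1],"twist":[0,0,0]},{"translation":[0,0,0],"twist":[0,0,0]}]' 
python3 go.py 540 188.5 323 -13.75
```

```text
clock: 11.73
position: [539.7, 188.5, 330.2]
eef_rot: [[-0.971, 0.238, -0.001], [0.238, 0.971, -0.0], [0.001, -0.0, -1.0]]
ft_force: [-0.6, 0.5, -3.2]
width: 13.3
clock: 12.15
position: [539.8, 188.5, 326.5]
eef_rot: [[-0.971, 0.238, -0.0], [0.238, 0.971, -0.0], [0.0, -0.0, -1.0]]
ft_force: [-0.2, -0.1, -3.4]
width: 13.4
t 12.15 pos [539.8 188.5 326.5] w 13.4 F [-0.2 -0.1 -3.4] M [-0.01 -0.02  0.02]
q [-24.  35.   3. 104.  -2.  41.  56.] handle yaw now -13.74 tilt [-0.0003 -0.0001]
delta tool cm [-0.02  0.    0.35] rotvec [-0.0002 -0.0003  0.0002]
```

```bash
python3 -m handwheel '[{"translation":[0,0,0.1],"twist":[0,0,0]},{"translation":[0,0,0.1],"twist":[0,0,0]},{"translation":[0,0,0],"twist":[0,0,0]}]' 
python3 -m handwheel '[{"translation":[0,0,0.1],"twist":[0,0,0]},{"translation":[0,0,0],"twist":[0,0,0]}]' 
python3 -m handwheel '[{"translation":[0,0,0.1],"twist":[0,0,0]},{"translation":[0,0,0],"twist":[0,0,0]}]' 
python3 go.py 540 188.5 323 -13.75
```

```text
clock: 12.4
position: [539.8, 188.5, 324.5]
eef_rot: [[-0.971, 0.237, -0.0], [0.237, 0.971, -0.0], [0.0, -0.0, -1.0]]
ft_force: [-0.7, -0.2, -4.2]
width: 13.7
clock: 12.57
position: [539.8, 188.5, 323.5]
eef_rot: [[-0.971, 0.238, -0.0], [0.238, 0.971, -0.0], [0.0, -0.0, -1.0]]
ft_force: [-0.4, -0.2, -3.9]
width: 13.9
clock: 12.73
position: [539.9, 188.6, 322.6]
eef_rot: [[-0.971, 0.237, 0.0], [0.237, 0.971, 0.0], [-0.0, 0.0, -1.0]]
ft_force: [-0.3, 0.7, -3.6]
width: 14.1
t 12.73 pos [539.9 188.6 322.6] w 14.1 F [-0.3  0.7 -3.6] M [ 0.05 -0.03  0.  ]
q [-24.  36.   3. 104.  -2.  40.  56.] handle yaw now -13.74 tilt [0.0001 0.0001]
delta tool cm [-0.01 -0.01 -0.04] rotvec [0.0001 0.0001 0.0002]
```

```bash
python3 -m handwheel '[{"translation":[0,0,0.05],"twist":[0,0,0]},{"translation":[0,0,0],"twist":[0,0,0]}]' 
python3 -m handwheel '[{"translation":[0,0,0.05],"twist":[0,0,0]},{"translation":[0,0,0],"twist":[0,0,0]}]' 
python3 go.py 540 188.5 323 -13.75
```

```text
clock: 12.9
position: [539.9, 188.6, 322.4]
eef_rot: [[-0.971, 0.238, 0.0], [0.238, 0.971, 0.0], [-0.0, 0.0, -1.0]]
ft_force: [0.2, -0.8, -0.6]
width: 14.2
clock: 13.07
position: [540.0, 188.5, 322.2]
eef_rot: [[-0.971, 0.238, 0.0], [0.238, 0.971, 0.0], [-0.0, 0.0, -1.0]]
ft_force: [-1.3, 0.4, 2.5]
width: 13.6
t 13.07 pos [540.  188.5 322.2] w 13.6 F [-1.3  0.4  2.5] M [-0.13  0.3   0.03]
q [-24.  36.   3. 104.  -2.  40.  56.] handle yaw now -13.74 tilt [0.0005 0.0002]
delta tool cm [-0.   -0.   -0.08] rotvec [0.0003 0.0004 0.0001]
```

In contact with about 6 N push. I'll turn anticlockwise (tool −z) in small steps and watch the force.

```bash
python3 -m handwheel '[{"translation":[0,0,0],"twist":[0,0,-0.04]},{"translation":[0,0,0],"twist":[0,0,-0.04]},{"translation":[0,0,0],"twist":[0,0,0]}]' 
python3 go.py 540 188.5 323 -13.75
python3 -m handwheel '[{"translation":[0,0,0],"twist":[0,0,-0.04]},{"translation":[0,0,0],"twist":[0,0,-0.04]},{"translation":[0,0,0],"twist":[0,0,0]}]' 
python3 go.py 540 188.5 323 -13.75
```

```text
clock: 13.32
position: [539.9, 188.1, 322.1]
eef_rot: [[-0.987, 0.158, 0.0], [0.158, 0.987, -0.0], [-0.0, -0.0, -1.0]]
ft_force: [-1.1, -1.6, 3.6]
width: 13.3
t 13.32 pos [539.9 188.1 322.1] w 13.3 F [-1.1 -1.6  3.6] M [-0.45  0.32  0.01]
q [-23.  36.   1. 104.  -1.  40.  60.] handle yaw now -9.12 tilt [ 0.0001 -0.0004]
delta tool cm [-0.    0.04 -0.09] rotvec [-0.0004  0.0001  0.0808]
clock: 13.57
position: [539.9, 187.9, 322.0]
eef_rot: [[-0.997, 0.08, -0.0], [0.08, 0.997, -0.001], [-0.0, -0.001, -1.0]]
ft_force: [-1.4, -3.0, 3.9]
width: 13.9
t 13.57 pos [539.9 187.9 322. ] w 13.9 F [-1.4 -3.   3.9] M [-0.68  0.29 -0.04]
q [-22.  36.   0. 104.   0.  40.  63.] handle yaw now -4.61 tilt [-0.0001 -0.0007]
delta tool cm [-0.    0.06 -0.1 ] rotvec [-7.000e-04  1.000e-04  1.596e-01]
```

```bash
python3 -m handwheel '[{"translation":[0,-0.04,0],"twist":[0,0,-0.04]},{"translation":[0,0,0],"twist":[0,0,-0.04]},{"translation":[0,0,0],"twist":[0,0,0]}]' 
python3 go.py 540 188 323 -13.75
python3 -m handwheel '[{"translation":[0,0,0],"twist":[0,0,-0.04]},{"translation":[0,0,0],"twist":[0,0,-0.04]},{"translation":[0,0,0],"twist":[0,0,0]}]' 
python3 go.py 540 188 323 -13.75
```

```text
clock: 13.82
position: [539.9, 188.5, 321.4]
eef_rot: [[-1.0, 0.001, 0.0], [0.001, 1.0, 0.001], [-0.0, 0.001, -1.0]]
ft_force: [0.9, 0.9, -2.4]
width: 14.0
t 13.82 pos [539.9 188.5 321.4] w 14.0 F [ 0.9  0.9 -2.4] M [ 0.14 -0.11  0.01]
q [-21.  36.  -1. 104.   1.  40.  67.] handle yaw now -0.03 tilt [0.0004 0.0009]
delta tool cm [-0.01 -0.05 -0.16] rotvec [0.001  0.0003 0.2394]
clock: 14.07
position: [539.7, 188.4, 321.2]
eef_rot: [[-0.997, -0.079, -0.001], [-0.079, 0.997, 0.0], [0.0, 0.001, -1.0]]
ft_force: [0.7, 0.4, -3.8]
width: 13.8
t 14.07 pos [539.7 188.4 321.2] w 13.8 F [ 0.7  0.4 -3.8] M [ 0.18  0.   -0.02]
q [-20.  36.  -3. 104.   2.  40.  70.] handle yaw now 4.53 tilt [-0.0005  0.0005]
delta tool cm [-0.02 -0.04 -0.18] rotvec [ 0.0004 -0.0005  0.3191]
```

Contact was lost (Fz back to −3.8, z lower), so it dropped somewhere around yaw −4.6…0°. I'll follow it down gently.

```bash
python3 -m handwheel '[{"translation":[0,0,0.1],"twist":[0,0,0]},{"translation":[0,0,0.1],"twist":[0,0,0]},{"translation":[0,0,0],"twist":[0,0,0]}]' 
python3 -m handwheel '[{"translation":[0,0,0.1],"twist":[0,0,0]},{"translation":[0,0,0.1],"twist":[0,0,0]},{"translation":[0,0,0],"twist":[0,0,0]}]' 
python3 go.py 540 188 310.7 -4
```

```text
clock: 14.32
position: [539.8, 188.7, 319.5]
eef_rot: [[-0.997, -0.079, 0.0], [-0.079, 0.997, 0.001], [-0.0, 0.001, -1.0]]
ft_force: [0.4, 1.6, -3.0]
width: 13.9
clock: 14.57
position: [539.9, 188.6, 317.8]
eef_rot: [[-0.997, -0.08, 0.001], [-0.08, 0.997, 0.001], [-0.001, 0.001, -1.0]]
ft_force: [0.2, 0.9, -0.7]
width: 13.7
t 14.57 pos [539.9 188.6 317.8] w 13.7 F [ 0.2  0.9 -0.7] M [0.7  0.01 0.06]
q [-20.  36.  -3. 105.   2.  40.  70.] handle yaw now 4.59 tilt [0.0007 0.0009]
delta tool cm [-0.   -0.07  0.71] rotvec [0.0009 0.0007 0.15  ]
```

```bash
python3 -m handwheel '[{"translation":[0,-0.03,0.1],"twist":[0,0,0]},{"translation":[0,0,0.1],"twist":[0,0,0]},{"translation":[0,0,0],"twist":[0,0,0]}]' 
python3 -m handwheel '[{"translation":[0,0,0.1],"twist":[0,0,0]},{"translation":[0,0,0.1],"twist":[0,0,0]},{"translation":[0,0,0],"twist":[0,0,0]}]' 
python3 go.py 540 188 310.7 -4
```

```text
clock: 14.82
position: [540.0, 188.3, 315.4]
eef_rot: [[-0.997, -0.08, 0.001], [-0.08, 0.997, 0.001], [-0.001, 0.001, -1.0]]
ft_force: [1.0, 3.5, -3.1]
width: 13.7
clock: 15.07
position: [539.7, 187.7, 313.0]
eef_rot: [[-0.997, -0.08, -0.001], [-0.08, 0.997, -0.001], [0.001, -0.0, -1.0]]
ft_force: [0.0, 1.9, -5.3]
width: 13.3
t 15.07 pos [539.7 187.7 313. ] w 13.3 F [ 0.   1.9 -5.3] M [ 0.79 -0.22 -0.01]
q [-20.  36.  -3. 105.   2.  39.  70.] handle yaw now 4.59 tilt [-0.001  -0.0005]
delta tool cm [-0.04  0.03  0.23] rotvec [-0.0005 -0.001   0.1499]
```

```bash
python3 -m handwheel '[{"translation":[0,0.04,0.1],"twist":[0,0,0]},{"translation":[0,0,0.05],"twist":[0,0,0]},{"translation":[0,0,0],"twist":[0,0,0]}]' 
python3 -m handwheel '[{"translation":[0,0,0.05],"twist":[0,0,0]},{"translation":[0,0,0],"twist":[0,0,0]}]' 
python3 go.py 540 188 310.7 -4
```

```text
clock: 15.32
position: [539.8, 187.8, 311.9]
eef_rot: [[-0.997, -0.08, -0.001], [-0.08, 0.997, -0.001], [0.001, -0.001, -1.0]]
ft_force: [0.9, 1.6, -3.8]
width: 13.8
clock: 15.48
position: [539.7, 187.8, 311.5]
eef_rot: [[-0.997, -0.08, -0.0], [-0.08, 0.997, -0.001], [0.001, -0.001, -1.0]]
ft_force: [0.1, 1.0, -4.2]
width: 13.7
t 15.48 pos [539.7 187.8 311.5] w 13.7 F [ 0.1  1.  -4.2] M [ 0.18 -0.05  0.04]
q [-20.  36.  -3. 105.   2.  39.  70.] handle yaw now 4.58 tilt [-0.0005 -0.0008]
delta tool cm [-0.03  0.02  0.08] rotvec [-0.0008 -0.0005  0.1497]
```

```bash
python3 -m handwheel '[{"translation":[0,0,0.05],"twist":[0,0,0]},{"translation":[0,0,0],"twist":[0,0,0]}]' 
python3 -m handwheel '[{"translation":[0,0,0.05],"twist":[0,0,0]},{"translation":[0,0,0],"twist":[0,0,0]}]' 
python3 -m handwheel '[{"translation":[0,0,0.03],"twist":[0,0,0]},{"translation":[0,0,0],"twist":[0,0,0]}]' 
python3 go.py 540 188 310.7 -4
```

```text
clock: 15.65
position: [539.8, 187.8, 311.0]
eef_rot: [[-0.997, -0.08, -0.0], [-0.08, 0.997, -0.001], [0.001, -0.001, -1.0]]
ft_force: [0.2, 0.2, -3.3]
width: 13.8
clock: 15.82
position: [539.8, 187.9, 310.6]
eef_rot: [[-0.997, -0.08, -0.0], [-0.08, 0.997, -0.001], [0.0, -0.001, -1.0]]
ft_force: [-0.1, -0.2, -2.1]
width: 14.2
clock: 15.98
position: [539.8, 187.9, 310.5]
eef_rot: [[-0.997, -0.08, -0.0], [-0.08, 0.997, -0.001], [0.0, -0.001, -1.0]]
ft_force: [-0.6, -0.3, -1.2]
width: 13.7
t 15.98 pos [539.8 187.9 310.5] w 13.7 F [-0.6 -0.3 -1.2] M [-0.22  0.12  0.02]
q [-20.  36.  -3. 105.   3.  39.  70.] handle yaw now 4.58 tilt [-0.0003 -0.0005]
delta tool cm [-0.02  0.   -0.02] rotvec [-0.0005 -0.0003  0.1498]
```

Seated in the starts (z 310.5, as expected for the 12 mm drop). Now clockwise with a light push.

```bash
python3 -m handwheel '[{"translation":[0,0,0.02],"twist":[0,0,0.05]},{"translation":[0,0,0],"twist":[0,0,0.05]},{"translation":[0,0,0],"twist":[0,0,0]}]' 
python3 go.py 540 188 305.7 -60
python3 -m handwheel '[{"translation":[0,0,0],"twist":[0,0,0.05]},{"translation":[0,0,0],"twist":[0,0,0.05]},{"translation":[0,0,0],"twist":[0,0,0]}]' 
python3 go.py 540 188 305.7 -60
```

```text
clock: 16.23
position: [539.8, 188.3, 310.4]
eef_rot: [[-1.0, 0.021, 0.0], [0.021, 1.0, 0.0], [-0.0, 0.0, -1.0]]
ft_force: [-0.8, -0.1, -0.0]
width: 14.0
t 16.23 pos [539.8 188.3 310.4] w 14.0 F [-0.8 -0.1 -0. ] M [0.02 0.18 0.  ]
q [-21.  36.  -1. 105.   1.  39.  66.] handle yaw now -1.21 tilt [0.0003 0.    ]
delta tool cm [-0.02 -0.03  0.47] rotvec [2.0000e-04 3.0000e-04 1.0261e+00]
clock: 16.48
position: [539.9, 188.5, 310.4]
eef_rot: [[-0.993, 0.119, 0.001], [0.119, 0.993, 0.0], [-0.001, 0.0, -1.0]]
ft_force: [-0.7, 0.5, -0.9]
width: 14.1
t 16.48 pos [539.9 188.5 310.4] w 14.1 F [-0.7  0.5 -0.9] M [0.04 0.1  0.01]
q [-23.  37.   1. 105.  -1.  39.  62.] handle yaw now -6.85 tilt [0.0006 0.0002]
delta tool cm [-0.02 -0.05  0.47] rotvec [5.000e-04 4.000e-04 9.276e-01]
```

```bash
python3 -m handwheel '[{"translation":[0,0,0],"twist":[0,0,0.05]},{"translation":[0,0,0],"twist":[0,0,0.05]},{"translation":[0,0,0],"twist":[0,0,0]}]' 
python3 -m handwheel '[{"translation":[0,0,0],"twist":[0,0,0.05]},{"translation":[0,0,0],"twist":[0,0,0.05]},{"translation":[0,0,0],"twist":[0,0,0]}]' 
python3 go.py 540 188.3 305.7 -60
python3 -m handwheel '[{"translation":[0,0,0],"twist":[0,0,0.05]},{"translation":[0,0,0],"twist":[0,0,0.05]},{"translation":[0,0,0],"twist":[0,0,0]}]' 
python3 go.py 540 188.3 305.7 -60
```

```text
clock: 16.73
position: [539.9, 188.5, 310.4]
eef_rot: [[-0.976, 0.217, 0.001], [0.217, 0.976, 0.0], [-0.001, 0.0, -1.0]]
ft_force: [-0.6, 0.0, -0.3]
width: 13.9
clock: 16.98
position: [540.0, 188.3, 310.3]
eef_rot: [[-0.95, 0.313, 0.001], [0.313, 0.95, -0.0], [-0.001, 0.0, -1.0]]
ft_force: [-0.3, -0.7, 0.7]
width: 14.0
t 16.98 pos [540.  188.3 310.3] w 14.0 F [-0.3 -0.7  0.7] M [-0.02  0.01 -0.08]
q [-25.  37.   4. 105.  -4.  39.  53.] handle yaw now -18.24 tilt [ 0.0005 -0.    ]
delta tool cm [-0.    0.    0.46] rotvec [3.000e-04 4.000e-04 7.289e-01]
clock: 17.23
position: [539.9, 187.9, 310.2]
eef_rot: [[-0.914, 0.406, -0.0], [0.406, 0.914, -0.001], [-0.0, -0.001, -1.0]]
ft_force: [0.1, -1.2, 0.4]
width: 13.7
t 17.23 pos [539.9 187.9 310.2] w 13.7 F [ 0.1 -1.2  0.4] M [-0.37  0.12  0.02]
q [-26.  37.   6. 105.  -5.  39.  49.] handle yaw now -23.95 tilt [-0.     -0.0007]
delta tool cm [0.   0.04 0.45] rotvec [-6.000e-04  4.000e-04  6.292e-01]
```

```bash
python3 -m handwheel '[{"translation":[0,0,0.02],"twist":[0,0,0.05]},{"translation":[0,0,0.02],"twist":[0,0,0.05]},{"translation":[0,0,0],"twist":[0,0,0]}]' 
python3 -m handwheel '[{"translation":[0,0,0.02],"twist":[0,0,0.05]},{"translation":[0,0,0.02],"twist":[0,0,0.05]},{"translation":[0,0,0],"twist":[0,0,0]}]' 
python3 go.py 540 188.3 305.7 -60
```

```text
clock: 17.48
position: [539.9, 188.0, 309.9]
eef_rot: [[-0.869, 0.495, 0.0], [0.495, 0.869, -0.0], [-0.0, -0.0, -1.0]]
ft_force: [0.0, -0.6, 1.9]
width: 13.9
clock: 17.73
position: [539.9, 188.7, 309.2]
eef_rot: [[-0.815, 0.579, 0.0], [0.579, 0.815, 0.001], [0.0, 0.001, -1.0]]
ft_force: [1.0, 0.9, -2.9]
width: 13.9
t 17.73 pos [539.9 188.7 309.2] w 13.9 F [ 1.   0.9 -2.9] M [ 0.24 -0.17 -0.01]
q [-28.  37.   9. 105.  -9.  39.  41.] handle yaw now -35.37 tilt [0.0004 0.0006]
delta tool cm [-0.03 -0.03  0.35] rotvec [ 7.000e-04 -2.000e-04  4.298e-01]
```

```bash
python3 -m handwheel '[{"translation":[0,0,0.06],"twist":[0,0,0.05]},{"translation":[0,0,0.06],"twist":[0,0,0.05]},{"translation":[0,0,0],"twist":[0,0,0]}]' 
python3 -m handwheel '[{"translation":[0,0,0.05],"twist":[0,0,0.05]},{"translation":[0,0,0.05],"twist":[0,0,0.05]},{"translation":[0,0,0],"twist":[0,0,0]}]' 
python3 go.py 540 188.3 305.7 -60
```

```text
clock: 17.98
position: [539.8, 188.8, 307.8]
eef_rot: [[-0.754, 0.657, 0.0], [0.657, 0.754, 0.001], [0.0, 0.0, -1.0]]
ft_force: [0.5, 0.0, -3.3]
width: 13.8
clock: 18.23
position: [539.8, 188.5, 307.1]
eef_rot: [[-0.684, 0.729, -0.0], [0.729, 0.684, 0.0], [0.0, 0.0, -1.0]]
ft_force: [0.7, 1.3, -1.2]
width: 13.6
t 18.23 pos [539.8 188.5 307.1] w 13.6 F [ 0.7  1.3 -1.2] M [ 0.11 -0.01 -0.05]
q [-30.  37.  12. 105. -12.  39.  32.] handle yaw now -46.81 tilt [-0.0001  0.0001]
delta tool cm [-0.03  0.    0.14] rotvec [-0.000e+00 -2.000e-04  2.303e-01]
```

```bash
python3 -m handwheel '[{"translation":[0,0,0.05],"twist":[0,0,0.05]},{"translation":[0,0,0.03],"twist":[0,0,0.05]},{"translation":[0,0,0],"twist":[0,0,0]}]' 
python3 -m handwheel '[{"translation":[0,0,0.04],"twist":[0,0,0.05]},{"translation":[0,0,0],"twist":[0,0,0]}]' 
python3 go.py 540 188.3 305.7 -60
```

```text
clock: 18.48
position: [539.8, 188.3, 306.5]
eef_rot: [[-0.608, 0.794, -0.0], [0.794, 0.608, 0.0], [0.0, -0.0, -1.0]]
ft_force: [-0.1, 0.3, 0.7]
width: 13.9
clock: 18.65
position: [539.8, 188.3, 306.2]
eef_rot: [[-0.568, 0.823, 0.0], [0.823, 0.568, 0.0], [0.0, 0.0, -1.0]]
ft_force: [-1.7, 0.0, 2.2]
width: 13.6
t 18.65 pos [539.8 188.3 306.2] w 13.6 F [-1.7  0.   2.2] M [-0.06  0.28 -0.  ]
q [-31.  38.  15. 105. -14.  39.  26.] handle yaw now -55.41 tilt [0. 0.]
delta tool cm [-0.01  0.02  0.05] rotvec [ 0.     -0.      0.0801]
```

```bash
python3 -m handwheel '[{"translation":[0,0,0.02],"twist":[0,0,0.04]},{"translation":[0,0,0],"twist":[0,0,0]}]' 
python3 go.py 540 188.3 305.7 -60
python3 -m handwheel '[{"translation":[0,0,0.02],"twist":[0,0,0.04]},{"translation":[0,0,0],"twist":[0,0,0]}]' 
python3 go.py 540 188.3 305.7 -60
python3 -m handwheel '[{"translation":[0,0,0.02],"twist":[0,0,0.04]},{"translation":[0,0,0],"twist":[0,0,0]}]' 
python3 go.py 540 188.3 305.7 -60
```

```text
clock: 18.82
position: [539.8, 188.2, 306.0]
eef_rot: [[-0.534, 0.845, 0.0], [0.845, 0.534, 0.0], [-0.0, 0.0, -1.0]]
ft_force: [-1.3, 0.0, 1.9]
width: 14.0
t 18.82 pos [539.8 188.2 306. ] w 14.0 F [-1.3  0.   1.9] M [-0.12  0.32  0.04]
q [-32.  38.  15. 105. -15.  39.  24.] handle yaw now -57.70 tilt [0.0001 0.    ]
delta tool cm [0.   0.02 0.03] rotvec [0.0001 0.     0.0401]
clock: 18.98
position: [539.9, 188.3, 305.8]
eef_rot: [[-0.5, 0.866, 0.0], [0.866, 0.5, 0.0], [-0.0, 0.0, -1.0]]
ft_force: [0.4, -0.0, 1.8]
width: 13.7
t 18.98 pos [539.9 188.3 305.8] w 13.7 F [ 0.4 -0.   1.8] M [-0.06  0.13  0.03]
q [-32.  38.  16. 105. -15.  39.  23.] handle yaw now -60.01 tilt [0.0004 0.0001]
delta tool cm [-0.    0.01  0.01] rotvec [ 0.0004  0.0001 -0.0002]
clock: 19.15
position: [539.9, 188.3, 305.6]
eef_rot: [[-0.465, 0.886, 0.0], [0.886, 0.465, 0.0], [-0.0, 0.0, -1.0]]
ft_force: [-0.8, -0.2, 3.3]
width: 14.3
t 19.15 pos [539.9 188.3 305.6] w 14.3 F [-0.8 -0.2  3.3] M [-0.14  0.21  0.02]
q [-33.  38.  16. 105. -16.  39.  21.] handle yaw now -62.32 tilt [0.0004 0.0001]
delta tool cm [ 0.    0.01 -0.01] rotvec [ 0.0004  0.0001 -0.0405]
```

```bash
python3 -m handwheel '[{"translation":[0,0,0.02],"twist":[0,0,0.04]},{"translation":[0,0,0],"twist":[0,0,0]}]' 
python3 go.py 540 188.3 305.7 -60
python3 -m handwheel '[{"translation":[0,0,0.02],"twist":[0,0,0.04]},{"translation":[0,0,0],"twist":[0,0,0]}]' 
python3 go.py 540 188.3 305.7 -60
python3 - <<'E'
from h import *
shot('scene','s7.png')
a=cv2.imread('pics/s7.png')[150:240,350:440]
cv2.imwrite('pics/s7c.png',cv2.resize(a,None,fx=6.5,fy=6.5,interpolation=cv2.INTER_CUBIC))
E
```

```text
clock: 19.32
position: [540.0, 188.3, 305.6]
eef_rot: [[-0.429, 0.903, 0.001], [0.903, 0.429, 0.0], [-0.0, 0.001, -1.0]]
ft_force: [-0.5, -0.4, 4.8]
width: 13.9
t 19.32 pos [540.  188.3 305.6] w 13.9 F [-0.5 -0.4  4.8] M [-0.16  0.3  -0.09]
q [-33.  38.  17. 105. -17.  39.  19.] handle yaw now -64.61 tilt [0.0007 0.0002]
delta tool cm [ 0.   -0.   -0.01] rotvec [ 0.0007  0.0001 -0.0805]
clock: 19.48
position: [540.1, 188.3, 305.6]
eef_rot: [[-0.392, 0.92, 0.001], [0.92, 0.392, 0.0], [-0.0, 0.001, -1.0]]
ft_force: [-1.1, 0.3, 7.2]
width: 13.9
t 19.48 pos [540.1 188.3 305.6] w 13.9 F [-1.1  0.3  7.2] M [-0.19  0.42 -0.03]
q [-33.  38.  18. 105. -17.  39.  18.] handle yaw now -66.89 tilt [0.001  0.0004]
delta tool cm [ 0.   -0.01 -0.01] rotvec [ 1.000e-03  1.000e-04 -1.203e-01]
```

View pics/s7c.png

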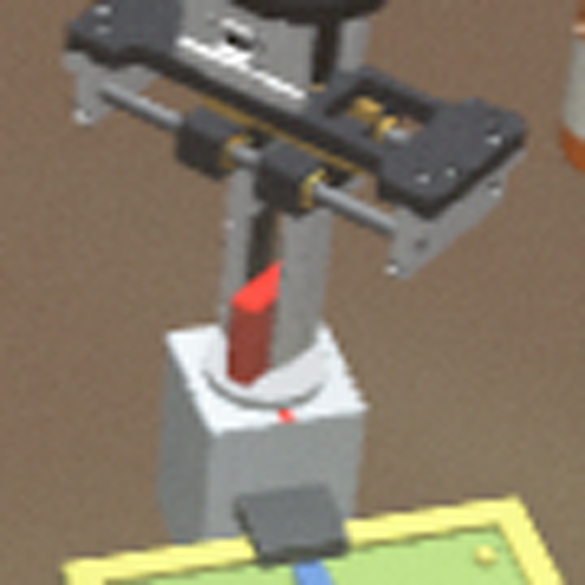

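Z stopped at 305.6 while the push rose, so the collar (scene ~391,209) is flat on the post, 1.1 rad clockwise of the drop. I'll relieve the push and release.

```bash
python3 -m handwheel '[{"translation":[0,0,-0.05],"twist":[0,0,0]},{"translation":[0,0,-0.03],"twist":[0,0,0]},{"translation":[0,0,0],"twist":[0,0,0]}]' 
python3 -m handwheel '[{"translation":[0,0,0],"twist":[0,0,0]},{"translation":[0,0,0],"twist":[0,0,0]},{"translation":[0,0,0],"twist":[0,0,0]},{"translation":[0,0,0],"twist":[0,0,0]},{"translation":[0,0,0],"twist":[0,0,0]}]' 0.2
python3 -m handwheel '[{"translation":[0,0,0],"twist":[0,0,0]},{"translation":[0,0,0],"twist":[0,0,0]},{"translation":[0,0,0],"twist":[0,0,0]},{"translation":[0,0,0],"twist":[0,0,0]}]'
python3 -m handwheel '[{"translation":[0,0,-1],"twist":[0,0,0]},{"translation":[0,0,-2],"twist":[0,0,0]},{"translation":[0,0,-3],"twist":[0,0,0]},{"translation":[0,0,-3],"twist":[0,0,0]},{"translation":[0,0,0],"twist":[0,0,0]}]'
python3 - <<'E'
from m import *
s=shot('scene','s8.png');bs=(370,180,412,225)
pts=[(X,(255,0,255)) for X in circ([540,188.5,101],26,40)]+[(X,(0,255,0)) for X in box3([540,188.5],-1.167,44,14,145)]
overlay(s,pts,bs,9,'o8.png')
im=cv2.imread('pics/o8.png'); raw=cv2.resize(cv2.cvtColor(s['color'],cv2.COLOR_RGB2BGR)[bs[1]:bs[3],bs[0]:bs[2]],(im.shape[1],im.shape[0]),interpolation=cv2.INTER_CUBIC)
cv2.imwrite('pics/o8.png',np.hstack([raw,im]))
E
```

```text
clock: 19.78
position: [540.1, 188.3, 305.7]
eef_rot: [[-0.392, 0.92, 0.001], [0.92, 0.392, 0.0], [-0.0, 0.001, -1.0]]
ft_force: [0.7, -0.5, 0.4]
width: 14.1
clock: 20.2
position: [539.7, 188.3, 305.7]
eef_rot: [[-0.391, 0.921, -0.0], [0.921, 0.391, -0.0], [0.0, -0.0, -1.0]]
ft_force: [0.4, -0.4, -0.1]
width: 44.0
clock: 20.53
position: [539.8, 188.3, 305.8]
eef_rot: [[-0.39, 0.921, -0.0], [0.921, 0.39, 0.0], [0.0, -0.0, -1.0]]
ft_force: [0.6, 0.2, -0.7]
width: 56.6
clock: 20.95
position: [541.7, 188.2, 401.9]
eef_rot: [[-0.39, 0.921, 0.01], [0.921, 0.39, 0.004], [-0.0, 0.01, -1.0]]
ft_force: [1.3, 1.3, -0.8]
width: 56.5
```

View pics/o8.png

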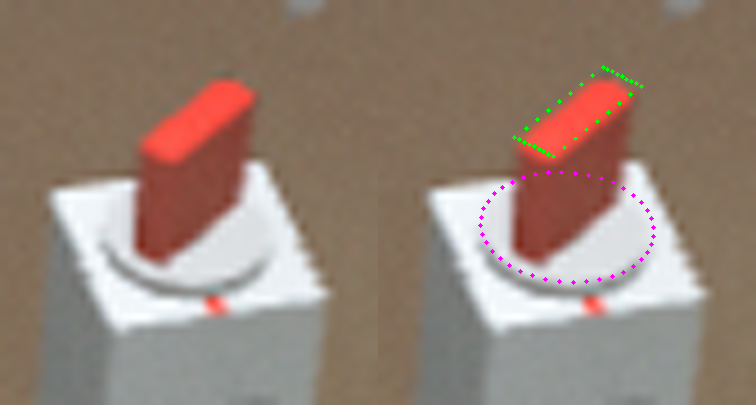

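View pics/s8.png

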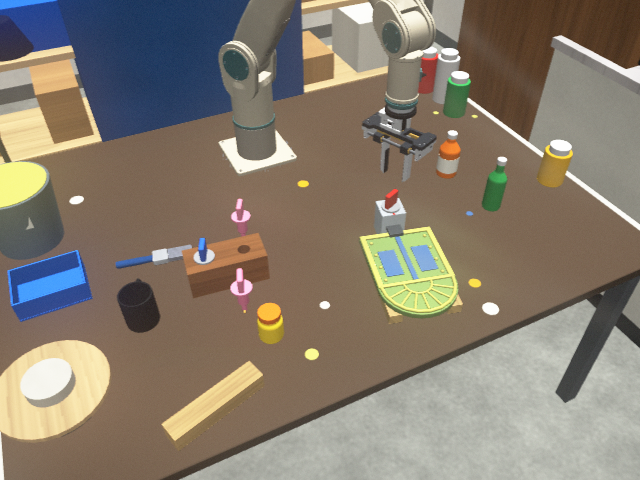

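The screw stands upright and free. Its collar sits on the post top (scene ~391,207) with no visible gap, the handle is at ~392,198, and the bystanders have not moved. I'll hand it in.

```bash
python3 -m handwheel '[{"translation":[0,0,0],"twist":[0,0,0]},{"translation":[0,0,0],"twist":[0,0,0]},{"translation":[0,0,0],"twist":[0,0,0]}]' 
python3 -c "
from rig import r
print(r.finish_job())"
```

```text
clock: 21.25
position: [539.3, 188.2, 394.8]
eef_rot: [[-0.39, 0.921, -0.002], [0.921, 0.39, -0.001], [0.0, -0.002, -1.0]]
ft_force: [0.3, -0.3, -0.6]
width: 56.5
the job is handed in; nothing more can be done
None
```

The red clamp screw is screwed home in the post and released, and I handed the job in at about 21 s. No verdict came back, so this rests on my own checks.

- **Insertion:** I gripped the red handle in the rack and lowered the screw down the well along the index line. It touched the thread about where the given heights put it.
- **Drop:** I turned it anticlockwise under about 6–8 N. Contact was lost between 0.16 and 0.24 rad; because of the step size I went 0.08 rad further before following it down about 12 mm.
- **Screwing home:** It went clockwise, starting to sink as described. The depth stopped 5 mm below the drop, about 1.1 rad clockwise of it, and the push force then rose, so the collar was on the post. The wrist force reading stayed under about 8 N.
- **Final picture:** The screw stands upright with its collar on the post and no visible gap, the gripper well clear above it, and the bystanders and blue screw where they were.
- **One disagreement:** In the last overlay the screw showed about 1 pixel (roughly 2 mm) lower than I had projected. I put that down to camera calibration, since the depth reading agrees with fully home.

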